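Register a tube rack against its nest stops and cover it

ROBOT

A 7-joint arm with a two-finger parallel gripper is mounted at the origin on a cart in front of the work surface, level with it; the furniture and walls round the work are solid. World frame = base frame: x ahead of the robot, y to its left, z up, the work surface at z = 0. Lengths are in mm, angles in rad, forces in N, time in s.
With the tool pointing down it reaches from about 400 to 875 mm from the base axis. Payload 4.4 kg.
Tool frame: the origin (TCP) lies on the centre line of the jaws, within the pads' length; the fingertips stand 14 mm ahead of it and the grasp point (between the pads) lies 5 mm behind it (tips_ahead is the distance from the TCP to the fingertips, in mm); z points along the fingers, y is the line along which they close (so a half turn about z gives the same grasp; the last joint's range is limited). The gripper opens to 85 mm and grips with 20 to 120 N. Pads are 22 mm wide; open, the fingers measure 114 mm over their backs; the gripper's body (76 mm by 85 mm) begins 54 mm behind the grasp point. The pads swing forward as they close: fully open they stand 13 mm farther back than shut.
Start: joints at [-1.276, 0.628, 0.038, 1.517, -0.027, 0.996, -0.02], TCP at [229.442, 608.172, 245.313] pointing down, gripper open.
Joint ranges: [-3.06, 3.06], [-0.37, 2.12], [-1.25, 1.32], [0.18, 2.47], [-1.1, 4.24], [0.23, 1.98], [-2.94, 2.94]. Speed limits (rad/s): [2.57, 2.57, 3.14, 3.14, 3.14, 3.14, 3.14].

INTERFACE

Orientations are given as [roll, pitch, yaw] about the fixed x, y, z axes, in that order (R = Rz(yaw) Ry(pitch) Rx(roll)).
In Python, from cell import * gives the robot as it stands.
- The arm moves only by the tool move_arm, never from a script. Its argument "rows" is text: rows parted by semicolons, each of 7 numbers parted by spaces: the shift along the tool's x, y, z scaled (see below), then the turn, a rotation vector about the tool's x, y, z scaled (see below), then the closure, from -1 (fully open) to 1 (shut). A call has 1 to 12 rows; each row is the pose to reach, as a shift and turn from the pose commanded when the call began, along the tool's axes at that moment; what a row does not reach only later rows make up. The controller multiplies each number of a shift by 0.3 m and each number of a turn by pi/2 rad. A row lasts 1/12 s, in which the tool goes at most 41.7 mm and 7.16 degrees, less where a joint would pass 70% of its speed; a pose out of reach is approached as far as the arm can. A call with a number of a shift or a turn outside -1 to 1 is refused whole. A call with a gripper value outside its range is refused whole. The fingers move at their own pace and stop on an object; the grip force is fixed at half the most. Time passes only in rows, so rows that repeat a pose let the fingers close. It gives the time, the measured TCP pose, the force, the opening and the grip force at its end, in the units of the state.
- read_state(): the state, without advancing time (a new reading comes with each control period).
- get_image(name): name is "side" or "top"; returns a dict with "img" (384x512x3 uint8, red, green, blue), "vfov" (degrees; the focal length in pixels is half the picture's height over the tangent of half this angle, whatever the lens; pixels are square), "cx", "cy" (the principal point, pixels), "extrinsics" (4x4, takes a point from camera to world coordinates). Camera axes: x right, y up, looking along -z (the intrinsics and any distortion apply to the point x, -y, -z); pixel columns grow to the right and rows downward; lengths in mm; the calibration is good to about 2 mm. A picture is of the moment at which its call begins. There is no depth.
- finish_job(): hands the job in; it is judged then, once.
The state is a dict: "clock": time; "qpos": joint angles; "qd": joint speeds; "tau": joint torques, N m; "eef_pos": TCP position; "tool_rot": TCP orientation; "force": force on the tool from outside, world axes, zero at the start; "torque": the same for the moment, N m; "width": finger opening in mm; "gripper_force": force on a finger pad.
Only numpy, scipy, OpenCV 4.12 (cv2) and the standard library are available. Lean on these libraries where they do the work, as an engineer would, in place of code of your own. Each camera call takes 0.05 s, during which the arm holds its last target. There are 200 camera calls.

TASK

Push the blue tube rack on its metal nest until it sits square and hard against both black stops, the long one at its back and the short one at its left side. Then take the orange cover off its sloping stand by its handle and lower it gently, without dropping it, level over the rack, its rim fully down around the rack's top, with the rack still against both stops. Leave the petri dish, the red-capped dropper bottle and the media bottle where they stand.

Things in the scene. Friction and masses are not known exactly. Their poses are not given: they have to be found in the camera images.
- nest: Fixed metal plate 160 x 200 x 8 mm (x, y, z), origin at its underside's centre. Two black stop bars rise 10 mm above it: the back stop, 130 mm long, lies along y, its inner face at x = +54 mm; the left stop, 90 mm long, lies along x, its inner face at y = +74 mm. The -x and -y sides are open.
- nest_home (a point): Point on the nest plate's top, at (10, 10, 8) mm in the nest's frame and with the nest's axes: where the rack's origin is when the rack touches both stops.
- rack: Blue 96-well rack with a few capped tubes, a block 88 x 128 x 22 mm (x, y, z; small caps reach 24 mm), 0.18 kg nominal. Origin at the centre of its underside. It stands loose on the nest plate, some centimetres short of both stops and slightly askew; too wide to grip. Its x goes with the nest's x.
- stand: Fixed white stand, 130 x 160 mm, origin at the centre of its underside. Its face, 160 mm wide, slopes at 30 degrees: it rises toward the stand's +x, the middle of the face is 46 mm above the origin, and a low lip closes its lower (-x) edge.
- cover: Loose orange cover, 103 x 143 mm (x, y), 13 mm high without its handle, 0.15 kg. Its skirt (inside 95 x 135 mm) reaches 7 mm below the plate, so it drops 7 mm over the rack's top. Origin at the centre of the skirt's lower edge, z out through the handle. It starts on the stand, tilted 30 degrees, its z leaning toward the stand's -x. Either way round fits.
- cover_grip (a point): On the cover's black handle, 37 mm up the cover's z axis. The handle is an upright bar 12 mm thick (along the cover's x), 70 mm long (along its y), from 13 to 49 mm above the cover's origin: pinch it across its x.
- petri: Petri dish, 92 mm across, 15 mm high, a loose bystander; origin at the centre of its underside.
- dropper: White dropper bottle with red cap, 37 x 37 x 69 mm, a loose bystander; origin at the centre of its underside.
- bottle: Square media bottle with white cap, 50 x 50 x 97 mm, a loose bystander; origin at the centre of its underside.
Mind the look-alikes: they are no part of the job. Of the things like the cover, leave any that is brown; of the rest the larger one is meant.

How it is judged (in metres and radians):
On the way:
1. the rack is square and hard against both stops, the cover not yet taken from its stand (x of rack in the frame of nest_home between -0.003 and 0.003 m and y of rack in the frame of nest_home between -0.003 and 0.003 m and angle between the x axis of rack and the x axis of nest, either way round below 0.025 rad and angle between rack's own z axis and vertical below 0.03 rad and z of rack in the frame of nest_home below 0.003 m and distance of cover from where it was at the start of the episode below 0.03 m), for 0.2 s.
At the end, for the whole second after the job is handed in: The rack lies flat on the nest within 3 mm of both stops and within 0.025 rad of square; the cover lies over it level (within 0.035 rad), its plate down on the rack's top (within about 2 mm), centred within 7 mm and turned within 0.1 rad; both are at rest and released (x of rack in the frame of nest_home between -0.003 and 0.003 m and y of rack in the frame of nest_home between -0.003 and 0.003 m and angle between the x axis of rack and the x axis of nest, either way round below 0.025 rad and angle between rack's own z axis and vertical below 0.03 rad and z of rack in the frame of nest_home below 0.003 m and angle between cover's own z axis and vertical below 0.035 rad and horizontal distance between cover and rack below 0.007 m and angle between the x axis of cover and the x axis of rack, either way round below 0.1 rad and z of cover in the frame of rack between 0.012 and 0.0175 m and linear speed of each of rack, cover below 0.01 m/s); the robot touches nothing.
It fails at once if the petri dish, dropper bottle or media bottle is moved by more than 30 mm (distance of any of petri, dropper, bottle from where it was at the start of the episode above 0.03 m).
It fails at once if the cover is dropped (falls freely, faster than 0.5 m/s) (linear speed of cover above 0.5 m/s and contact force between each of the arm, the fingers and cover below 0.05 N).
It also fails if it takes over 72 s, if anything falls off the work surface, if the arm or the gripper's body presses on something with over 40 N, if the wrist force passes 120 N, or if a joint passes its speed limit or range.

## Working session

There is one attempt and no reset: what is moved stays moved. The work goes in short steps, Python scripts to look and compute and a tool call to move; the robot and the scene stay as the last step left them, time stands still between calls to the robot, and variables do not carry over. Pictures are saved under pics/ and viewed, at most 10 in all, crops included, and the job is handed in when it is done.

Besides the shell and the picture viewer there is one more tool, called by a JSON object that holds its "name" and its "arguments", one argument or row to a line. move_arm: Moves the arm, as the interface text tells. Its arguments: {"type":"object","properties":{"rows":{"type":"string"}},"required":["rows"]}

```bash
mkdir -p pics; ls; python3 - <<'E'
from cell import *
import cv2,numpy as np
for n in("side","top"):
    d=get_image(n); cv2.imwrite(f"pics/{n}0.png",cv2.resize(d["img"][:,:,::-1],(800,600),interpolation=cv2.INTER_CUBIC)); cv2.imwrite(f"{n}0_raw.png",d["img"][:,:,::-1])
    print(n,d["vfov"],d["cx"],d["cy"],[k for k in d]);print(np.array(d["extrinsics"]).round(4).tolist())
print(read_state())
E
```

```text
pics
side 50.43878432599558 254.24432387362955 192.1279592239275 ['img', 'vfov', 'cx', 'cy', 'extrinsics']
[[0.9665, 0.1152, -0.2292, 115.7326], [-0.2565, 0.4394, -0.8609, -1505.669], [0.0015, 0.8909, 0.4543, 925.591], [0.0, 0.0, 0.0, 1.0]]
top 54.25910489867328 252.5424169093272 187.81783306904975 ['img', 'vfov', 'cx', 'cy', 'extrinsics']
[[0.0025, 0.9951, -0.0984, 406.0588], [-1.0, 0.0017, -0.0082, 85.8005], [-0.008, 0.0984, 0.9951, 1564.6253], [0.0, 0.0, 0.0, 1.0]]
{'clock': 0.1, 'qpos': array([-1.27582403,  0.62926268,  0.03847459,  1.51826078, -0.02700643,
        0.99632287, -0.0199915 ]), 'qd': array([ 2.26251510e-05, -1.46325559e-03,  1.04485639e-03, -3.08982753e-03,
        1.37406736e-03,  1.17843973e-03,  5.81666073e-05]), 'tau': array([ 4.60285184e-03, -5.64540195e+01,  1.23052541e+00, -1.93974602e+01,
        1.11267608e-02,  5.41687521e-03,  3.28660299e-06]), 'eef_pos': array([229.2427825 , 607.65543888, 244.47803134]), 'tool_rot': array([-3.13985803e+00,  3.02019624e-05,  2.78080140e+00]), 'force': array([ 0.15696804,  0.29845851, -0.40694348]), 'torque': array([-0.01985801, -0.03860627, -0.01589718]), 'gripper_force': 0.0, 'width': 85.16729119421258}
```

View pics/side0.png

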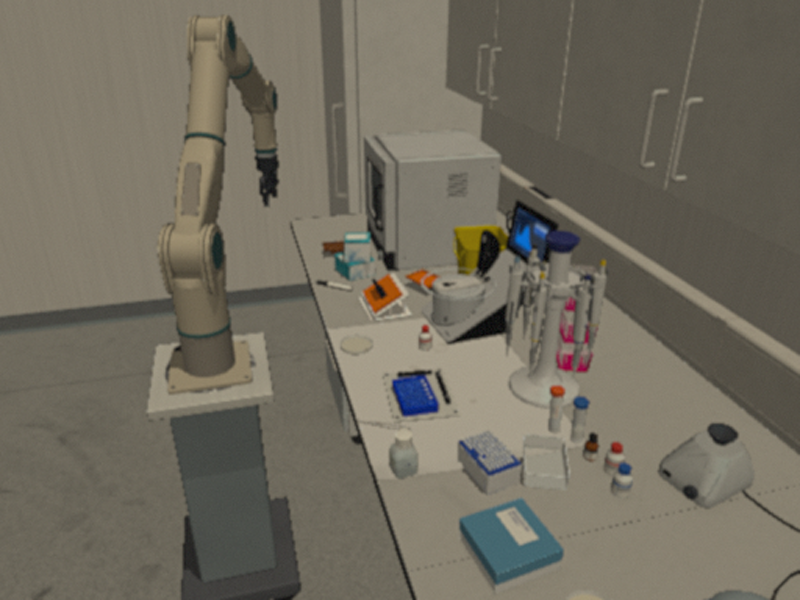

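View pics/top0.png

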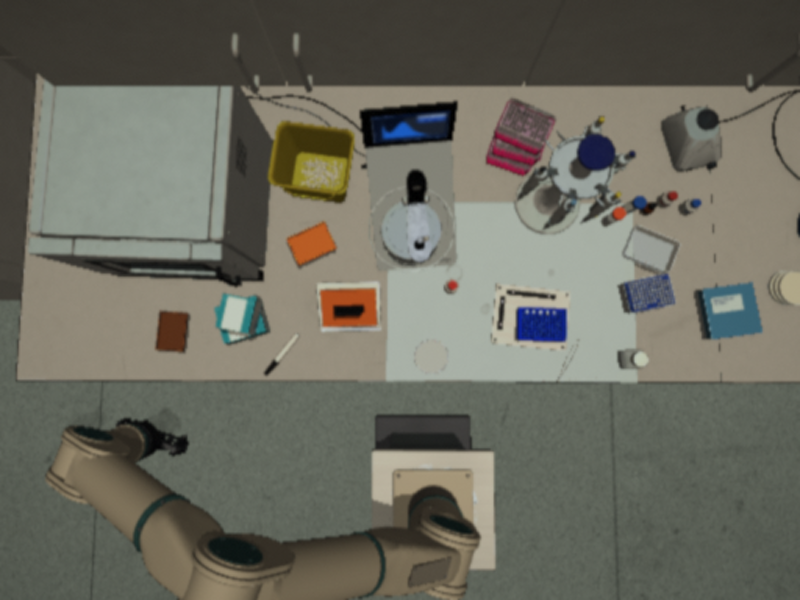

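The orange candidates, at 800x600 scale in the top view, are:
- The large orange cover with a black handle on the white stand, at (348,305).
- A smaller orange one lying flat at (311,244).
- A brown one at (172,332), which is to be left.

The larger orange one on the stand fits. The nest with the rack is at (530,317), the petri dish at (431,356), the dropper at (452,286) and the media bottle at (632,358). I'll confirm this with an enlarged crop.

```bash
python3 - <<'E'
import cv2,numpy as np
t=cv2.imread("top0_raw.png");s=cv2.imread("side0_raw.png")
z=lambda im,x0,y0,w,h,k:cv2.resize(im[y0:y0+h,x0:x0+w],None,fx=k,fy=k,interpolation=cv2.INTER_NEAREST)
a=z(t,175,135,200,110,4); b=z(s,215,140,100,48,8)[:, :400]
b=cv2.hconcat([z(s,205,155,67,60,6)[:160*2,:400],z(s,235,225,67,60,6)[:320,:400]])
b=cv2.resize(b,(800,int(b.shape[0]*800/b.shape[1])))
im=cv2.vconcat([a,b])[:600]; print(im.shape,b.shape); cv2.imwrite("pics/crop.png",im)
E
```

```text
(600, 800, 3) (320, 800, 3)
```

View pics/crop.png

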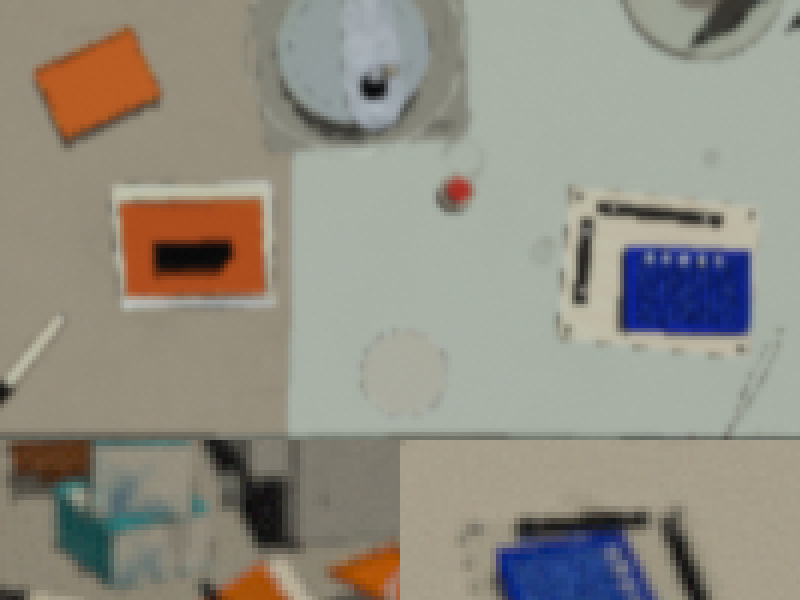

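The crop confirms it: the cover on the stand, with the black handle at crop (192,257), is the large orange one, and the flat one at (98,85) is smaller and has no handle. Next I'll fit models to the silhouettes in both views.

```bash
cat > h.py <<'E'
import cv2,numpy as np
from cell import *
from scipy.optimize import minimize
from scipy.spatial.transform import Rotation as R
K=8
def cams(): return {n:get_image(n) for n in("top","side")}
def proj(d,P):
    E=np.array(d["extrinsics"]);p=(np.asarray(P)-E[:3,3])@E[:3,:3]
    f=192/np.tan(np.radians(d["vfov"])/2)
    return np.c_[d["cx"]+f*p[:,0]/-p[:,2],d["cy"]-f*p[:,1]/-p[:,2]]
def box(x0,x1,y0,y1,z0,z1): return np.array([[x,y,z] for x in(x0,x1) for y in(y0,y1) for z in(z0,z1)],float)
def pose(P,x,y,z,yaw,tilt=0): return R.from_euler("ZY",[yaw,tilt]).apply(P)+[x,y,z]
def mask(d,fn,seed,r,fill=True):
    """threshold, upsampled, biggest blob in window about projected seed"""
    u=proj(d,[seed])[0]; x0,y0=int(u[0]-r),int(u[1]-r)
    im=d["img"][y0:y0+2*r,x0:x0+2*r]
    im=cv2.resize(im.astype(np.float32),None,fx=K,fy=K,interpolation=cv2.INTER_CUBIC)
    m=fn(im[...,0],im[...,1],im[...,2]).astype(np.uint8)
    m=cv2.morphologyEx(m,cv2.MORPH_OPEN,np.ones((7,7)))
    cs=cv2.findContours(m,cv2.RETR_EXTERNAL,cv2.CHAIN_APPROX_NONE)[0]
    c=max(cs,key=cv2.contourArea)
    if fill:
        m[:]=0; cv2.drawContours(m,[cv2.convexHull(c) if fill=="hull" else c],-1,1,-1)
    return m,(x0,y0)
def cost(d,mo,bodies):
    m,(x0,y0)=mo; a=np.zeros_like(m)
    for P in bodies:
        u=((proj(d,P)-[x0,y0]+.5)*K-.5)*16
        cv2.fillPoly(a,[cv2.convexHull(u.round().astype(np.int32))],1,shift=4)
    return (a!=m).sum()/K/K
def fit(C,masks,model,p0,step):
    f=lambda p:sum(cost(C[n],masks[n],model(p)) for n in masks)
    p0=np.array(p0,float)
    for _ in range(3):
        S=np.vstack([p0]+[p0+np.eye(len(p0))[i]*step[i] for i in range(len(p0))])
        r=minimize(f,p0,method="Nelder-Mead",options=dict(initial_simplex=S,maxiter=500)); p0=r.x
    return r.x,r.fun
blue=lambda r,g,b:(b>r+45)&(b>60)
orange=lambda r,g,b:(r>b+70)
E
cat > m.py <<'E'
from h import *
C=cams()
rk=lambda p:[pose(box(-44,44,-64,64,0,22),*p)]
M={n:mask(C[n],blue,(485,-185,20),30,"hull") for n in C}
print("rack area",[M[n][0].sum()/64 for n in M])
for ns in(("top","side"),("top",)):
    k={n:M[n] for n in ns}
    if len(ns)==2: p,c=fit(C,k,rk,[485,-185,8,0],[10,10,5,.1])
    else: p,c=fit(C,k,lambda q:rk([q[0],q[1],8,q[2]]),[485,-185,0],[10,10,.1])
    print("rack",ns,p.round(3),round(c,1))
# cover
th=np.radians(30)
cv=lambda p:[pose(box(-51.5,51.5,-71.5,71.5,0,13),p[0],p[1],p[2],p[3],-th)]
E
cat >> m.py <<'E'
hb=lambda p:[pose(box(-6,6,-35,35,13,49),p[0],p[1],p[2],p[3],-th)]
def ormask(d,seed,r):
    return mask(d,orange,seed,r,"hull")
for n in C: print(n,"cover seed px",proj(C[n],[(515,310,60)]).round(1))
M={n:ormask(C[n],(515,305,60),26 if n=="top" else 22) for n in C}
print("cover area",[M[n][0].sum()/64 for n in M])
for n in M: cv2.imwrite(f"pics/mc_{n}.png",M[n][0]*255)
for ns in(("top","side"),("top",),("side",)):
    k={n:M[n] for n in ns}
    p,c=fit(C,k,lambda p:cv(p),[515,305,45,0.],[10,10,8,.1]); print("cover",ns,p.round(3),round(c,1))
dark=lambda r,g,b:(r+g+b<150)
M={"top":mask(C["top"],dark,(515,305,90),14)}
E
python3 m.py
```

```text
rack area [np.float64(419.125), np.float64(556.578125)]
rack ('top', 'side') [ 4.79979e+02 -2.88857e+02  1.20650e+01 -4.50000e-02] 70.8
rack ('top',) [ 4.79725e+02 -2.89958e+02 -2.50000e-02] 12.3
top cover seed px [[200.  197.6]]
side cover seed px [[238.1 177.6]]
cover area [np.float64(506.265625), np.float64(350.34375)]
cover ('top', 'side') [5.23911e+02 2.17302e+02 4.54890e+01 1.80000e-02] 44.3
cover ('top',) [5.22223e+02 2.15267e+02 5.74260e+01 1.90000e-02] 20.5
cover ('side',) [5.35953e+02 2.57514e+02 2.48490e+01 1.10000e-02] 8.6
```

```bash
cat > m.py <<'E'
from h import *
import sys
C=cams(); th=np.radians(30)
rk=lambda p:[pose(box(-44,44,-64,64,0,22),*p)]
M={n:mask(C[n],blue,(480,-290,20),26,"hull") for n in C}
print("rack area",[M[n][0].sum()/64 for n in M])
for ns in(("top","side"),("top",),("side",)):
    k={n:M[n] for n in ns}
    if len(ns)==2: p,c=fit(C,k,rk,[480,-290,8,0],[10,10,5,.1])
    else: p,c=fit(C,k,lambda q:rk([q[0],q[1],8,q[2]]),[480,-290,0],[10,10,.1])
    print("rack",ns,p.round(3),round(c,1))
T=C["top"]
# plate: hull of everything unlike the mat
cream=lambda r,g,b:(r>b+14)|(r+g+b<200)|(b>r+45)
M={"top":mask(T,cream,(500,-270,8),33,"hull")}
p,c=fit(C,M,lambda q:[pose(box(-80,80,-100,100,0,8),q[0],q[1],0,q[2])],[500,-270,-.1],[10,10,.1]); print("nest top",p.round(3),round(c,1))
cv2.imwrite("pics/mn.png",M["top"][0]*255)
dark=lambda r,g,b:(r+g+b<190)
def bars(q):
    f=lambda b:pose(b,q[0],q[1],0,q[2])
    return f(box(54,54+q[3],-65+q[4],65+q[4],8,18)),f(box(-45+q[5],45+q[5],74,74+q[3],8,18))
for i,s in enumerate([(557,-265,18),(500,-185,18)]):
    m=mask(T,dark,s,14 if i==0 else 12); r=cv2.minAreaRect(cv2.findContours(m[0],0,1)[0][0])
    print("bar",i,m[0].sum()/64,(np.array(r[0])/8-.06+m[1]).round(2),np.array(r[1])/8*4.13,r[2]); 
q=[*p,9.,0,0]; print([proj(T,b).mean(0).round(2).tolist() for b in bars(q)])
M={n:mask(C[n],orange,(523,215,60),26 if n=="top" else 20,"hull") for n in C}
print("cover area",[M[n][0].sum()/64 for n in M])
cv=lambda p:[pose(box(-51.5,51.5,-71.5,71.5,0,13),p[0],p[1],p[2],p[3],-th)]
for ns in(("top","side"),("top",),("side",)):
    k={n:M[n] for n in ns}
    p,c=fit(C,k,cv,[523,215,45,0.],[10,10,8,.1]); print("cover",ns,p.round(3),round(c,1))
cv2.imwrite("pics/m.png",cv2.hconcat([np.pad(M[n][0]*255,((0,8*52-len(M[n][0])),(0,10))) for n in M]))
E
python3 m.py
```

```text
rack area [np.float64(664.6875), np.float64(557.015625)]
rack ('top', 'side') [ 4.80417e+02 -2.86707e+02  1.01850e+01 -2.50000e-02] 103.9
rack ('top',) [ 4.79546e+02 -2.88499e+02 -3.40000e-02] 42.9
rack ('side',) [ 4.84323e+02 -2.82154e+02 -9.80000e-02] 46.0
nest top [ 4.99305e+02 -2.62862e+02 -1.05000e-01] 27.2
bar 0 30.40625 [339.7  188.51] [84.29618248  7.34573705] 5.710592269897461
bar 1 28.78125 [331.69 206.25] [62.46624212  9.29249803] 90.0
[[341.07, 188.46], [320.94, 200.46]]
cover area [np.float64(842.765625), np.float64(348.921875)]
cover ('top', 'side') [5.24231e+02 2.18541e+02 4.42310e+01 1.10000e-02] 56.9
cover ('top',) [5.23997e+02 2.19385e+02 3.10810e+01 2.10000e-02] 15.5
cover ('side',) [ 5.27734e+02  2.21401e+02  4.36300e+01 -7.00000e-03] 14.6
```

```bash
cat > ov.py <<'E'
from h import *
def overlay(C,things,wins,fn,k=8):
    out=[]
    for n,c,w,h in wins:
        d=C[n];u=proj(d,[c])[0];x0,y0=int(u[0]-w/2),int(u[1]-h/2)
        im=cv2.resize(d["img"][y0:y0+h,x0:x0+w,::-1],None,fx=k,fy=k,interpolation=cv2.INTER_NEAREST).copy()
        for P,col in things:
            q=((proj(d,P)-[x0,y0]+.5)*k).round().astype(int)
            for i in range(8):
                for j in(1,2,4):
                    if not i&j: cv2.line(im,tuple(map(int,q[i])),tuple(map(int,q[i|j])),col,1,cv2.LINE_AA)
        out.append(im)
    cv2.imwrite(fn,cv2.vconcat([cv2.hconcat(out[:2]),cv2.hconcat(out[2:])]))
if __name__=="__main__":
    C=cams();th=np.radians(30)
    N=(499.3,-262.9,0,-.105)
    t=[(pose(box(-44,44,-64,64,0,22),479.8,-288,8,-.03),(0,255,255)),(pose(box(-80,80,-100,100,0,8),*N),(0,0,255)),
     (pose(box(54,62,-55,75,8,18),*N),(0,255,0)),(pose(box(-36,54,74,82,8,18),*N),(0,255,0)),
     (pose(box(-51.5,51.5,-71.5,71.5,0,13),524.2,218.5,44.2,.011,-th),(255,255,0)),(pose(box(-6,6,-35,35,13,49),524.2,218.5,44.2,.011,-th),(255,0,255))]
    overlay(C,t,[("top",(500,-265,8),50,37),("side",(500,-265,8),50,37),("top",(510,218,50),50,37),("side",(520,218,60),50,37)],"pics/ov1.png")
E
python3 ov.py
```

```text
(no output)
```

View pics/ov1.png

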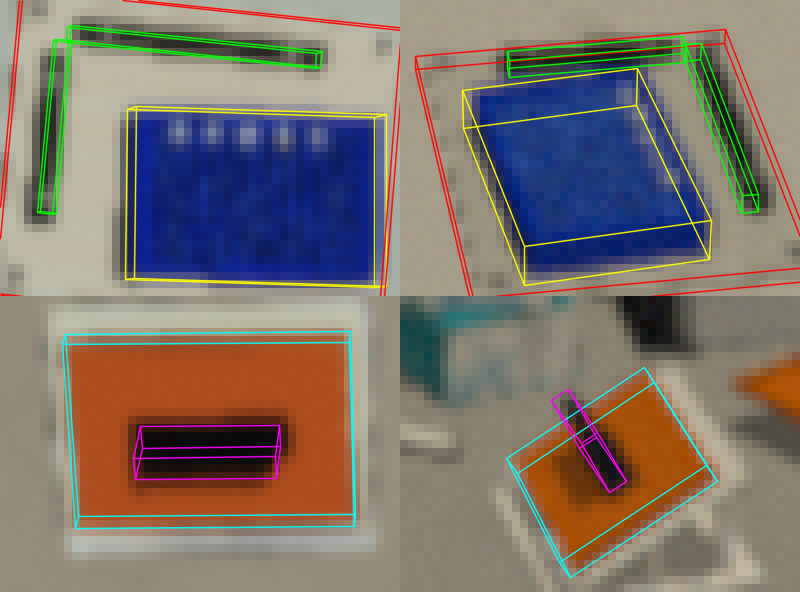

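The overlay shows the cover fit good to about 1 px, at roughly (524,218,44) and tilted 30°. The rack is at about (480,-286) with yaw -0.03, and the nest is at (499,-263) with yaw -0.105. That is enough to start pushing, so I'll write a move calculator and go.

```bash
cat > g.py <<'E'
import sys,numpy as np
from cell import *
from scipy.spatial.transform import Rotation as R
# usage: g.py x y z yaw [lean]   lean: tool z tipped toward world +x (rad)
def rel(s,t,Rt):
    R0=R.from_euler("xyz",s["tool_rot"])
    return R0.inv().apply(np.array(t)-s["eef_pos"])/300,(R0.inv()*Rt).as_rotvec()/(np.pi/2)
s=read_state(); print(s["clock"],s["eef_pos"].round(1),s["tool_rot"].round(3),"F",s["force"].round(1),"w",round(s["width"],1),"q",s["qpos"].round(2))
a=[float(v) for v in sys.argv[1:]]
if a:
    Rt=R.from_euler("xyz",[np.pi,0,a[3]])
    if len(a)>4: Rt=R.from_euler("y",-a[4])*Rt
    d,w=rel(s,a[:3],Rt); print(d.round(4),w.round(4))
E
python3 g.py 480 320 250 2.1; python3 g.py 480 -100 250 1.466
```

```text
0.4 [229.5 608.1 245.2] [-3.141 -0.     2.781] F [ 0.  -0.3 -0.1] w 85.4 q [-1.28  0.63  0.04  1.52 -0.03  1.   -0.02]
[-1.1205 -0.6036 -0.0159] [-1.000e-04  0.000e+00  4.334e-01]
0.4 [229.5 608.1 245.2] [-3.141 -0.     2.781] F [ 0.  -0.3 -0.1] w 85.4 q [-1.28  0.63  0.04  1.52 -0.03  1.   -0.02]
[-1.6148 -1.9134 -0.0157] [-1.00e-04  1.00e-04  8.37e-01]
```

{"name": "move_arm", "arguments": {
  "rows": "-0.95 -0.5 0 0 0 0.4 0; -0.95 -0.5 0 0 0 0.4 0; -0.95 -0.5 0 0 0 0.4 0; -0.95 -0.5 0 0 0 0.4 0; -0.95 -0.5 0 0 0 0.4 0; -0.95 -0.5 0 0 0 0.4 0; -0.95 -0.5 0 0 0 0.4 0; -0.95 -0.5 0 0 0 0.4 0; -0.95 -0.5 0 0 0 0.4 0; -0.95 -0.5 0 0 0 0.4 0"
}}

```text
clock: 1.23
eef_pos: [444.9, 365.2, 245.6]
tool_rot: [3.141, 0.001, 2.148]
force: [0.0, -0.3, -0.5]
width: 43.2
gripper_force: 0.0
```

```bash
python3 g.py 480 80 250 1.5
```

```text
1.2333 [444.9 365.2 245.6] [3.141e+00 1.000e-03 2.148e+00] F [ 0.  -0.3 -0.5] w 43.2 q [-0.88  0.53  0.22  1.74 -0.14  0.89 -0.03]
[-0.8607 -0.4202 -0.0145] [4.000e-04 3.000e-04 4.123e-01]
```

{"name": "move_arm", "arguments": {
  "rows": "-0.86 -0.42 0 0 0 0.41 0; -0.86 -0.42 0 0 0 0.41 0; -0.86 -0.42 0 0 0 0.41 0; -0.86 -0.42 0 0 0 0.41 0; -0.86 -0.42 0 0 0 0.41 0; -0.86 -0.42 0 0 0 0.41 0; -0.86 -0.42 0 0 0 0.41 0; -0.86 -0.42 0 0 0 0.41 0; -0.86 -0.42 0 0 0 0.41 0"
}}

```text
clock: 1.98
eef_pos: [479.7, 81.8, 245.6]
tool_rot: [3.141, -0.001, 1.506]
force: [0.4, 0.9, 0.1]
width: 42.5
gripper_force: 0.0
```

```bash
python3 g.py 480 -200 200 1.466;python3 g.py 469.5 -388 130 1.466
```

```text
1.9833 [479.7  81.8 245.6] [ 3.141e+00 -1.000e-03  1.506e+00] F [0.4 0.9 0.1] w 42.5 q [-0.52  0.42  0.41  1.97 -0.23  0.8  -0.04]
[-0.9373  0.0619  0.1513] [ 0.0002 -0.0004  0.0253]
1.9833 [479.7  81.8 245.6] [ 3.141e+00 -1.000e-03  1.506e+00] F [0.4 0.9 0.1] w 42.5 q [-0.52  0.42  0.41  1.97 -0.23  0.8  -0.04]
[-1.565   0.0676  0.3843] [ 0.0002 -0.0004  0.0253]
```

{"name": "move_arm", "arguments": {
  "rows": "-0.95 0.06 0.1 0 0 0.025 0; -0.95 0.06 0.1 0 0 0.025 0; -0.95 0.06 0.1 0 0 0.025 0; -0.95 0.06 0.1 0 0 0.025 0; -0.95 0.06 0.1 0 0 0.025 0; -0.95 0.06 0.1 0 0 0.025 0; -0.95 0.06 0.1 0 0 0.025 0; -0.95 0.06 0.1 0 0 0.025 0"
}}

```text
clock: 2.65
eef_pos: [479.9, -209.8, 215.2]
tool_rot: [3.14, 0.005, 1.462]
force: [2.1, -0.4, 0.8]
width: 43.0
gripper_force: 0.0
```

```bash
python3 g.py 469 -390 110 1.466
```

```text
2.65 [ 479.9 -209.8  215.2] [3.14  0.005 1.462] F [ 2.1 -0.4  0.8] w 43.0 q [ 0.08  0.52  0.4   1.91 -0.28  0.76  0.53]
[-0.5993  0.0283  0.3536] [ 0.0011  0.0032 -0.0023]
```

{"name": "move_arm", "arguments": {
  "rows": "-0.6 0.03 0.15 0 0.003 -0.002 0; -0.6 0.03 0.15 0 0.003 -0.002 0; -0.6 0.03 0.15 0 0.003 -0.002 0; -0.6 0.03 0.15 0 0.003 -0.002 0; -0.6 0.03 0.2 0 0.003 -0.002 0; -0.6 0.03 0.35 0 0.003 -0.002 0; -0.6 0.03 0.35 0 0.003 -0.002 0; -0.6 0.03 0.35 0 0.003 -0.002 0"
}}

```text
clock: 3.32
eef_pos: [471.0, -379.0, 107.7]
tool_rot: [-3.137, -0.01, 1.476]
force: [0.2, 0.0, -0.1]
width: 42.6
gripper_force: 0.0
```

```bash
python3 g.py 469 -390 26 1.466; cat > m2.py <<'E'
from h import *
C=cams(); b2=lambda r,g,b:(b>r+22)
rk=lambda p:[pose(box(-44,44,-64,64,0,22),*p)]
M={n:mask(C[n],b2,(490,-280,20),26,"hull") for n in C}
for ns in(("top","side"),("top",),("side",)):
    k={n:M[n] for n in ns}
    p,c=fit(C,k,lambda q:rk([q[0],q[1],8,q[2]]),[490,-280,0],[10,10,.1])
    print("rack",ns,p.round(3),round(c,1))
E
python3 m2.py
```

```text
3.3167 [ 471.  -379.   107.7] [-3.137 -0.01   1.476] F [ 0.2  0.  -0.1] w 42.6 q [ 0.45  0.76  0.3   1.76 -0.35  0.68  0.85]
[-0.0399 -0.0018  0.2718] [-0.0028 -0.0064  0.0061]
rack ('top', 'side') [ 4.80758e+02 -2.86508e+02 -3.70000e-02] 96.7
rack ('top',) [ 4.79608e+02 -2.87796e+02 -2.90000e-02] 19.0
rack ('side',) [ 4.84455e+02 -2.84769e+02 -5.80000e-02] 31.0
```

{"name": "move_arm", "arguments": {
  "rows": "-0.045 -0.002 0 -0.003 -0.006 0.006 0; -0.045 -0.002 0.1 -0.003 -0.006 0.006 0; -0.045 -0.002 0.2 -0.003 -0.006 0.006 0; -0.045 -0.002 0.27 -0.003 -0.006 0.006 0; -0.045 -0.002 0.27 -0.003 -0.006 0.006 0; -0.045 -0.002 0.27 -0.003 -0.006 0.006 0"
}}

```text
clock: 3.92
eef_pos: [469.1, -396.7, 30.2]
tool_rot: [3.136, 0.006, 1.463]
force: [0.3, -0.4, 1.0]
width: 42.3
gripper_force: 0.0
```

```bash
python3 g.py 469.2 -392 26 1.466; python3 g.py 476 -330 26 1.466
```

```text
3.9167 [ 469.1 -396.7   30.2] [3.136 0.006 1.463] F [ 0.3 -0.4  1. ] w 42.3 q [ 0.5   0.88  0.25  1.77 -0.39  0.53  0.9 ]
[ 0.0156 -0.0015  0.0139] [ 0.0035  0.0035 -0.0019]
3.9167 [ 469.1 -396.7   30.2] [3.136 0.006 1.463] F [ 0.3 -0.4  1. ] w 42.3 q [ 0.5   0.88  0.25  1.77 -0.39  0.53  0.9 ]
[ 0.2235 -0.0011  0.0128] [ 0.0035  0.0035 -0.0019]
```

{"name": "move_arm", "arguments": {
  "rows": "0.02 0 0.01 0.003 0.003 0 0; 0.04 0 0.01 0.003 0.003 0 0; 0.06 0 0.01 0.003 0.003 0 0; 0.08 0 0.01 0.003 0.003 0 0; 0.1 0 0.01 0.003 0.003 0 0; 0.12 0 0.01 0.003 0.003 0 0; 0.14 0 0.01 0.003 0.003 0 0; 0.155 0 0.01 0.003 0.003 0 0; 0.17 0 0.01 0.003 0.003 0 0; 0.18 0 0.01 0.003 0.003 0 0; 0.18 0 0.01 0.003 0.003 0 0"
}}

```text
clock: 4.83
eef_pos: [474.7, -341.6, 26.0]
tool_rot: [3.142, -0.001, 1.463]
force: [-0.4, 0.1, 1.0]
width: 42.9
gripper_force: 0.0
```

```bash
python3 g.py; python3 m2.py
```

```text
4.8333 [ 474.7 -341.6   26. ] [ 3.142e+00 -1.000e-03  1.463e+00] F [-0.4  0.1  1. ] w 42.9 q [ 0.42  0.87  0.24  1.85 -0.42  0.48  0.85]
rack ('top', 'side') [ 4.86308e+02 -2.69723e+02 -1.19000e-01] 440.6
rack ('top',) [ 4.86402e+02 -2.69686e+02 -1.01000e-01] 16.2
rack ('side',) [ 5.04352e+02 -2.72809e+02 -2.73000e-01] 399.7
```

{"name": "move_arm", "arguments": {
  "rows": "0.01 0 0 0 0 0 0; 0.02 0 0 0 0 0 0; 0.028 0 0 0 0 0 0; 0.034 0 0 0 0 0 0; 0.038 0 0 0 0 0 0; 0.038 0 0 0 0 0 0"
}}

```text
clock: 5.43
eef_pos: [475.7, -330.5, 25.9]
tool_rot: [-3.141, -0.001, 1.463]
force: [-0.4, -0.1, 0.5]
width: 42.9
gripper_force: 0.0
```

{"name": "move_arm", "arguments": {
  "rows": "0.004 0 0 0 0 0 0; 0.008 0 0 0 0 0 0; 0.012 0 0 0 0 0 0; 0.014 0 0 0 0 0 0; 0.014 0 0 0 0 0 0"
}}

```text
clock: 5.85
eef_pos: [476.2, -326.7, 26.0]
tool_rot: [-3.142, -0.0, 1.463]
force: [-0.1, -0.8, -0.9]
width: 42.6
gripper_force: 0.1
```

{"name": "move_arm", "arguments": {
  "rows": "0.004 0 0 0 0 0 0; 0.008 0 0 0 0 0 0; 0.012 0 0 0 0 0 0; 0.014 0 0 0 0 0 0; 0.014 0 0 0 0 0 0"
}}

```text
clock: 6.27
eef_pos: [476.7, -323.6, 26.1]
tool_rot: [3.141, 0.001, 1.463]
force: [0.2, -3.3, -0.0]
width: 42.3
gripper_force: 1.5
```

```bash
python3 g.py; python3 m2.py
```

```text
6.2667 [ 476.7 -323.6   26.1] [3.141e+00 1.000e-03 1.463e+00] F [ 0.2 -3.3 -0. ] w 42.3 q [ 0.39  0.86  0.24  1.88 -0.42  0.46  0.83]
rack ('top', 'side') [ 4.88481e+02 -2.51008e+02 -1.12000e-01] 419.8
rack ('top',) [ 4.88557e+02 -2.51140e+02 -9.90000e-02] 16.9
rack ('side',) [ 4.95163e+02 -2.53020e+02 -2.87000e-01] 381.4
```

{"name": "move_arm", "arguments": {
  "rows": "0.004 0 0 0 0 0 0; 0.008 0 0 0 0 0 0; 0.012 0 0 0 0 0 0; 0.012 0 0 0 0 0 0"
}}

```text
clock: 6.7
eef_pos: [476.8, -323.5, 26.7]
tool_rot: [3.139, 0.007, 1.461]
force: [-1.9, -8.5, -0.5]
width: 42.6
gripper_force: 4.6
```

{"name": "move_arm", "arguments": {
  "rows": "-0.05 0 0 0 0 0 0; -0.1 0 0 0 0 0 0; -0.12 0 -0.1 0 0 0 0; -0.12 0 -0.2 0 0 0 0; -0.12 0 -0.3 0 0 0 0; -0.12 0 -0.35 0 0 0 0; -0.12 0 -0.35 0 0 -0.05 -0.3; -0.12 0 -0.35 0 0 -0.13 -0.3; -0.12 0 -0.35 0 0 -0.2 -0.5; -0.12 0 -0.35 0 0 -0.28 -0.5; -0.12 0 -0.35 0 0 -0.35 -0.5"
}}

```text
clock: 7.62
eef_pos: [472.7, -355.1, 130.9]
tool_rot: [-3.142, -0.002, 2.018]
force: [0.8, 0.3, 0.0]
width: 64.0
gripper_force: 0.0
```

```bash
python3 g.py 404 -242 130 3.037; python3 m2.py
```

```text
7.6167 [ 472.7 -355.1  130.9] [-3.142e+00 -2.000e-03  2.018e+00] F [0.8 0.3 0. ] w 64.0 q [ 0.49  0.7   0.18  1.79 -0.19  0.67  1.22]
[ 0.439  -0.0432  0.0038] [ 5.000e-04 -9.000e-04 -6.486e-01]
rack ('top', 'side') [ 4.89834e+02 -2.50637e+02 -1.16000e-01] 70.7
rack ('top',) [ 4.88786e+02 -2.50483e+02 -1.03000e-01] 17.6
rack ('side',) [ 4.93329e+02 -2.51143e+02 -1.38000e-01] 16.8
```

{"name": "move_arm", "arguments": {
  "rows": "0.08 0 0 0 0 -0.07 -0.5; 0.16 -0.01 0 0 0 -0.14 -0.5; 0.24 -0.02 0 0 0 -0.21 -0.5; 0.32 -0.03 0 0 0 -0.28 -0.5; 0.38 -0.04 0 0 0 -0.35 -0.5; 0.42 -0.043 0 0 0 -0.42 -0.5; 0.439 -0.043 0 0 0 -0.5 -0.5; 0.439 -0.043 0 0 0 -0.58 -0.5; 0.439 -0.043 0 0 0 -0.649 -0.5; 0.439 -0.043 0 0 0 -0.649 -0.5; 0.439 -0.043 0 0 0 -0.649 -0.5"
}}

```text
clock: 8.63
eef_pos: [404.9, -241.8, 130.9]
tool_rot: [3.141, -0.0, 3.026]
force: [0.1, 0.3, -0.3]
width: 64.0
gripper_force: 0.0
```

```bash
python3 g.py 404 -242 26 3.037
```

```text
8.6333 [ 404.9 -241.8  130.9] [ 3.141 -0.     3.026] F [ 0.1  0.3 -0.3] w 64.0 q [ 0.55  0.57 -0.1   2.11  0.12  0.47  1.82]
[ 0.0027 -0.0012  0.3497] [ 0.0003 -0.0003 -0.0069]
```

{"name": "move_arm", "arguments": {
  "rows": "0 0 0.1 0 0 -0.007 -0.5; 0 0 0.2 0 0 -0.007 -0.5; 0 0 0.28 0 0 -0.007 -0.5; 0 0 0.33 0 0 -0.007 -0.5; 0 0 0.349 0 0 -0.007 -0.5; -0.02 0 0.35 0 0 -0.007 -0.5; -0.05 0 0.35 0 0 -0.007 -0.5; -0.08 0 0.35 0 0 -0.007 -0.5; -0.1 0 0.35 0 0 -0.007 -0.5; -0.12 0 0.35 0 0 -0.007 -0.5; -0.13 0 0.35 0 0 -0.007 -0.5; -0.13 0 0.35 0 0 -0.007 -0.5"
}}

```text
clock: 9.63
eef_pos: [444.8, -245.9, 26.4]
tool_rot: [-3.141, 0.001, 3.043]
force: [1.1, -0.5, 0.4]
width: 63.7
gripper_force: 0.0
```

```bash
python3 g.py ; python3 m2.py
```

```text
9.6333 [ 444.8 -245.9   26.4] [-3.141e+00  1.000e-03  3.043e+00] F [ 1.1 -0.5  0.4] w 63.7 q [ 0.56  0.8  -0.17  2.06  0.39  0.32  1.54]
rack ('top', 'side') [ 5.02198e+02 -2.51669e+02 -9.10000e-02] 252.3
rack ('top',) [ 5.00832e+02 -2.52078e+02 -7.10000e-02] 177.2
rack ('side',) [ 5.05512e+02 -2.53644e+02 -2.19000e-01] 57.0
```

{"name": "move_arm", "arguments": {
  "rows": "-0.01 0 0 0 0 0 -0.5; -0.018 0 0 0 0 0 -0.5; -0.024 0 0 0 0 0 -0.5; -0.028 0 0 0 0 0 -0.5; -0.03 0 0 0 0 0 -0.5"
}}

```text
clock: 10.15
eef_pos: [452.8, -246.6, 26.0]
tool_rot: [3.142, -0.0, 3.043]
force: [-1.6, 0.4, 1.9]
width: 63.8
gripper_force: 1.2
```

{"name": "move_arm", "arguments": {
  "rows": "-0.005 0 0 0 0 0 -0.5; -0.01 0 0 0 0 0 -0.5; -0.015 0 0 0 0 0 -0.5; -0.015 0 0 0 0 0 -0.5"
}}

```text
clock: 10.48
eef_pos: [456.4, -246.9, 25.8]
tool_rot: [3.141, -0.002, 3.043]
force: [-4.5, 0.5, 2.3]
width: 63.9
gripper_force: 2.1
```

{"name": "move_arm", "arguments": {
  "rows": "-0.005 0 0 0 0 0 -0.5; -0.01 0 0 0 0 0 -0.5; -0.015 0 0 0 0 0 -0.5; -0.015 0 0 0 0 0 -0.5"
}}

```text
clock: 10.82
eef_pos: [456.4, -246.9, 25.6]
tool_rot: [3.141, -0.011, 3.042]
force: [-11.4, 1.3, 8.0]
width: 64.2
gripper_force: 5.6
```

{"name": "move_arm", "arguments": {
  "rows": "0.05 0 0 0 0 0 -0.5; 0.1 0 0 0 0 0 -0.5; 0.12 0 -0.1 0 0 0 -0.5; 0.12 0 -0.2 0 0 0 -0.5; 0.12 0 -0.3 0 0 0 -0.5; 0.12 0 -0.35 0 0 0.07 -0.3; 0.12 0 -0.35 0 0 0.14 0; 0.12 0 -0.35 0 0 0.21 0; 0.12 0 -0.35 0 0 0.28 0; 0.12 0 -0.35 0 0 0.35 0; 0.12 0 -0.35 0 0 0.42 0; 0.12 0 -0.35 0 0 0.5 0"
}}

```text
clock: 11.82
eef_pos: [427.7, -244.3, 131.4]
tool_rot: [3.14, 0.003, 2.254]
force: [-0.1, 0.2, 0.2]
width: 43.1
gripper_force: 0.0
```

```bash
python3 g.py 495 -400 130 1.466; python3 m2.py
```

```text
11.8167 [ 427.7 -244.3  131.4] [3.140e+00 3.000e-03 2.254e+00] F [-0.1  0.2  0.2] w 43.1 q [ 0.51  0.58 -0.07  2.06  0.08  0.5   1.06]
[-0.544  -0.1535  0.006 ] [0.0021 0.0014 0.5014]
rack ('top', 'side') [ 5.14182e+02 -2.52796e+02 -7.90000e-02] 64.5
rack ('top',) [ 5.13265e+02 -2.53438e+02 -8.80000e-02] 38.8
rack ('side',) [ 5.14814e+02 -2.51907e+02 -9.80000e-02] 18.9
```

{"name": "move_arm", "arguments": {
  "rows": "-0.12 -0.03 0 0 0 0.07 0; -0.24 -0.06 0 0 0 0.14 0; -0.36 -0.1 0 0 0 0.21 0; -0.45 -0.13 0 0 0 0.28 0; -0.5 -0.145 0 0 0 0.35 0; -0.52 -0.15 0 0 0 0.42 0; -0.53 -0.15 0 0 0 0.48 0; -0.53 -0.15 0 0 0 0.5 0; -0.53 -0.15 0 0 0 0.5 0"
}}

```text
clock: 12.67
eef_pos: [492.5, -395.2, 130.7]
tool_rot: [3.141, 0.0, 1.476]
force: [-1.1, -0.1, 0.6]
width: 42.6
gripper_force: 0.0
```

```bash
python3 g.py 495.5 -381 26 1.466; python3 m2.py
```

```text
12.6667 [ 492.5 -395.2  130.7] [3.141 0.    1.476] F [-1.1 -0.1  0.6] w 42.6 q [ 0.55  0.74  0.13  1.68 -0.14  0.73  0.66]
[0.0483 0.0053 0.349 ] [0.0002 0.0001 0.0066]
rack ('top', 'side') [ 5.13737e+02 -2.53451e+02 -1.01000e-01] 61.2
rack ('top',) [ 5.12453e+02 -2.53183e+02 -1.03000e-01] 31.6
rack ('side',) [ 5.14346e+02 -2.52944e+02 -9.10000e-02] 21.0
```

{"name": "move_arm", "arguments": {
  "rows": "0.04 0.005 0.1 0 0 0.007 0; 0.04 0.005 0.2 0 0 0.007 0; 0.04 0.005 0.28 0 0 0.007 0; 0.04 0.005 0.33 0 0 0.007 0; 0.05 0.005 0.349 0 0 0.007 0; 0.09 0.005 0.349 0 0 0.007 0; 0.13 0.005 0.349 0 0 0.007 0; 0.17 0.005 0.349 0 0 0.007 0; 0.2 0.005 0.349 0 0 0.007 0; 0.215 0.005 0.349 0 0 0.007 0; 0.215 0.005 0.349 0 0 0.007 0"
}}

```text
clock: 13.68
eef_pos: [501.0, -329.2, 27.1]
tool_rot: [3.141, -0.001, 1.465]
force: [0.1, 1.2, -0.3]
width: 43.0
gripper_force: 0.0
```

{"name": "move_arm", "arguments": {
  "rows": "0.005 0 0 0 0 0 0; 0.01 0 0 0 0 0 0; 0.015 0 0 0 0 0 0; 0.02 0 0 0 0 0 0; 0.022 0 0 0 0 0 0; 0.022 0 0 0 0 0 0"
}}

```text
clock: 14.18
eef_pos: [500.1, -326.1, 26.3]
tool_rot: [-3.142, 0.002, 1.461]
force: [-1.1, -3.4, -0.2]
width: 42.4
gripper_force: 1.6
```

{"name": "move_arm", "arguments": {
  "rows": "0.006 0 0 0 0 0 0; 0.012 0 0 0 0 0 0; 0.012 0 0 0 0 0 0; -0.04 0 0 0 0 0 0; -0.09 0 0 0 0 0 0; -0.12 0 0 0 0 0 0; -0.12 0 -0.1 0 0 0 0; -0.12 0 -0.23 0 0 0 0; -0.12 0 -0.36 0 0 0 0; -0.12 0 -0.49 0 0 0 0; -0.12 0 -0.6 0 0 0 0; -0.12 0 -0.6 0 0 0 0"
}}

```text
clock: 15.18
eef_pos: [500.0, -363.7, 213.7]
tool_rot: [3.13, 0.006, 1.461]
force: [1.1, -0.4, 1.0]
width: 42.5
gripper_force: 0.0
```

```bash
python3 g.py 480 -80 240 1.5; python3 m2.py; python3 -c "
from h import *
c=np.array([524.2,218.5,44.2]);z=np.array([-.5,0,3**.5/2]);
for h in(34,104,134): print(h,(c+h*z).round(1))"
```

```text
15.1833 [ 500.  -363.7  213.7] [3.13  0.006 1.461] F [ 1.1 -0.4  1. ] w 42.5 q [ 0.48  0.62  0.17  1.66 -0.13  0.86  0.59]
[ 0.9323 -0.1687 -0.0949] [ 0.0073  0.0037 -0.0247]
rack ('top', 'side') [ 5.13587e+02 -2.53209e+02 -9.40000e-02] 58.0
rack ('top',) [ 5.11730e+02 -2.52712e+02 -1.08000e-01] 30.5
rack ('side',) [ 5.14170e+02 -2.53444e+02 -1.02000e-01] 16.7
34 [507.2 218.5  73.6]
104 [472.2 218.5 134.3]
134 [457.2 218.5 160.2]
```

{"name": "move_arm", "arguments": {
  "rows": "0.13 -0.02 -0.05 0.007 0 0 0; 0.26 -0.04 -0.09 0.007 0 0 0; 0.39 -0.06 -0.09 0.007 0 0 0; 0.52 -0.09 -0.09 0.007 0 0 0; 0.65 -0.12 -0.09 0.007 0 0 0; 0.78 -0.15 -0.09 0.007 0 -0.02 0; 0.9 -0.17 -0.09 0.007 0 -0.02 0; 0.93 -0.17 -0.09 0.007 0 -0.02 0; 0.93 -0.17 -0.09 0.007 0 -0.02 0"
}}

```text
clock: 16.03
eef_pos: [475.6, -73.9, 232.0]
tool_rot: [-3.127, -0.002, 1.5]
force: [0.1, -0.7, 1.0]
width: 42.8
gripper_force: 0.0
```

```bash
python3 g.py 457 218 190 1.58 0.5236
```

```text
16.0333 [475.6 -73.9 232. ] [-3.127e+00 -2.000e-03  1.500e+00] F [ 0.1 -0.7  1. ] w 42.8 q [-0.02  0.42  0.17  1.98 -0.1   0.76  0.13]
[ 0.9659 -0.129   0.1438] [-0.3423  0.0087 -0.0504]
```

{"name": "move_arm", "arguments": {
  "rows": "0.12 -0.015 0.0 0 0 0 0; 0.24 -0.03 0 -0.05 0 0 0; 0.36 -0.05 0 -0.1 0 -0.01 -0.4; 0.48 -0.07 0.03 -0.15 0 -0.02 -0.6; 0.6 -0.08 0.06 -0.2 0 -0.03 -0.6; 0.72 -0.1 0.09 -0.25 0.009 -0.04 -0.6; 0.84 -0.12 0.12 -0.3 0.009 -0.05 -0.6; 0.94 -0.129 0.144 -0.342 0.009 -0.05 -0.6; 0.966 -0.129 0.144 -0.342 0.009 -0.05 -0.6; 0.966 -0.129 0.144 -0.342 0.009 -0.05 -0.6; 0.966 -0.129 0.144 -0.342 0.009 -0.05 -0.6"
}}

```text
clock: 16.95
eef_pos: [461.0, 106.8, 203.1]
tool_rot: [2.752, 0.08, 1.521]
force: [0.7, 0.1, 0.3]
width: 68.4
gripper_force: 0.0
```

```bash
python3 g.py 507.2 218.5 73.6 1.582 0.5236; python3 g.py 482.2 218.5 117 1.582 0.5236
```

```text
16.95 [461.  106.8 203.1] [2.752 0.08  1.521] F [0.7 0.1 0.3] w 68.4 q [-0.55  0.37  0.1   2.34  1.05  0.25 -1.49]
[ 0.4128 -0.0264  0.4214] [-0.0871  0.0594 -0.0129]
16.95 [461.  106.8 203.1] [2.752 0.08  1.521] F [0.7 0.1 0.3] w 68.4 q [-0.55  0.37  0.1   2.34  1.05  0.25 -1.49]
[ 0.3971 -0.0488  0.2567] [-0.0871  0.0594 -0.0129]
```

{"name": "move_arm", "arguments": {
  "rows": "0.05 -0.02 0.03 -0.02 0.01 0 -0.6; 0.13 -0.03 0.06 -0.04 0.02 0 -0.6; 0.2 -0.04 0.09 -0.06 0.03 -0.01 -0.6; 0.28 -0.05 0.12 -0.08 0.05 -0.013 -0.6; 0.36 -0.05 0.15 -0.087 0.059 -0.013 -0.6; 0.397 -0.05 0.17 -0.087 0.059 -0.013 -0.6; 0.397 -0.05 0.17 -0.087 0.059 -0.013 -0.6; 0.397 -0.05 0.17 -0.087 0.059 -0.013 -0.6; 0.397 -0.05 0.17 -0.087 0.059 -0.013 -0.6"
}}

```text
clock: 17.7
eef_pos: [471.8, 225.6, 139.2]
tool_rot: [2.622, 0.004, 1.586]
force: [-0.0, 0.3, -0.1]
width: 68.0
gripper_force: 0.0
```

```bash
python3 g.py 482.2 218.5 117 1.582 0.5236
```

```text
17.7 [471.8 225.6 139.2] [2.622 0.004 1.586] F [-0.   0.3 -0.1] w 68.0 q [-0.58  0.58 -0.18  2.37  2.02  0.47 -2.67]
[-0.024  -0.0069  0.0814] [-0.0023 -0.0028  0.0024]
```

{"name": "move_arm", "arguments": {
  "rows": "-0.01 -0.003 0.03 0 0 0 -0.6; -0.024 -0.007 0.06 -0.002 -0.003 0.002 -0.6; -0.024 -0.007 0.08 -0.002 -0.003 0.002 -0.6; -0.024 -0.007 0.08 -0.002 -0.003 0.002 -0.6"
}}

```text
clock: 18.03
eef_pos: [482.3, 213.3, 118.5]
tool_rot: [2.617, 0.009, 1.575]
force: [-0.3, -0.0, 0.7]
width: 68.2
gripper_force: 0.0
```

```bash
python3 g.py 506 218.5 75.7 1.582 0.5236
cat > m3.py <<'E'
from h import *
from ov import overlay
C=cams();s=read_state();Rt=R.from_euler("xyz",s["tool_rot"])
th=np.radians(30); c=(524.2,218.5,44.2,.011,-th)
# fingers: tool frame boxes, tips 14 ahead
g=s["width"]/2
F=[Rt.apply(box(-11,11,a,b,-20,10))+s["eef_pos"] for a,b in((g,g+14),(-g-14,-g))]
t=[(pose(box(-51.5,51.5,-71.5,71.5,0,13),*c),(255,255,0)),(pose(box(-6,6,-35,35,13,49),*c),(255,0,255))]+[(f,(0,255,0)) for f in F]
overlay(C,t,[("top",(500,218,60),66,50),("side",(510,218,80),66,50)]*1+[],"x.png",6) if 0 else None
a=[]
for n in("top","side"):
    d=C[n];u=proj(d,[(505,218,85)])[0];x0,y0=int(u[0]-25),int(u[1]-30)
    im=cv2.resize(d["img"][y0:y0+60,x0:x0+50,::-1],None,fx=8,fy=8,interpolation=cv2.INTER_NEAREST)
    for P,col in t:
        q=((proj(d,P)-[x0,y0]+.5)*8).round().astype(int)
        for i in range(8):
            for j in(1,2,4):
                if not i&j: cv2.line(im,tuple(map(int,q[i])),tuple(map(int,q[i|j])),col,1)
    a.append(im)
cv2.imwrite("pics/ov2.png",cv2.hconcat(a))
E
python3 m3.py
```

```text
18.0333 [482.3 213.3 118.5] [2.617 0.009 1.575] F [-0.3 -0.   0.7] w 68.2 q [-0.53  0.63 -0.21  2.38  2.11  0.53 -2.75]
[ 0.0182 -0.0029  0.1631] [ 0.0007  0.0039 -0.002 ]
```

View pics/ov2.png

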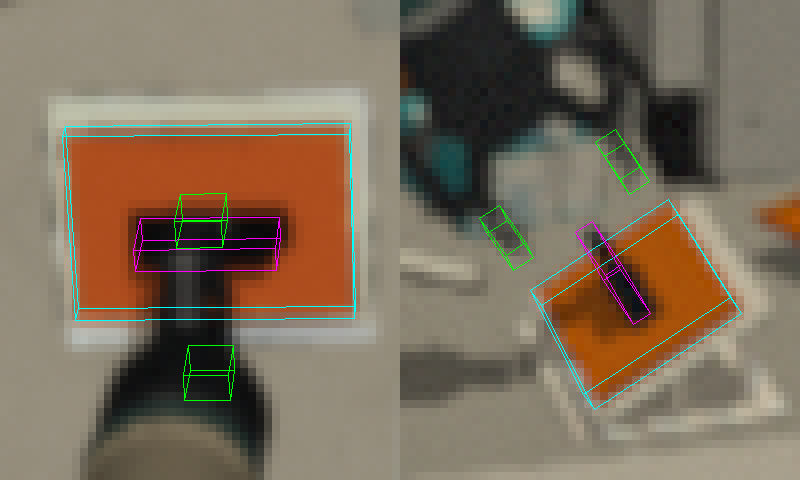

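The overlay shows the two pads, at (505,237) and (622,160) in the side half, straddling the handle at about (615,275). In the top half the tool is centred on the handle at about (208,235). I'll descend while watching joint 7.

{"name": "move_arm", "arguments": {
  "rows": "0.01 -0.003 0.02 0 0.004 0 -0.6; 0.018 -0.003 0.04 0 0.004 -0.002 -0.6; 0.018 -0.003 0.06 0 0.004 -0.002 -0.6; 0.018 -0.003 0.08 0 0.004 -0.002 -0.6; 0.018 -0.003 0.08 0 0.004 -0.002 -0.6"
}}

```text
clock: 18.55
eef_pos: [493.1, 220.8, 97.8]
tool_rot: [2.616, 0.004, 1.583]
force: [-0.4, -0.0, -0.1]
width: 68.3
gripper_force: 0.0
```

```bash
python3 g.py 506 218.5 75.7 1.582 0.5236
```

```text
18.55 [493.1 220.8  97.8] [2.616 0.004 1.583] F [-0.4 -0.  -0.1] w 68.3 q [-0.5   0.69 -0.23  2.36  2.17  0.56 -2.79]
[-0.008   0.0001  0.0851] [ 0.0015 -0.002   0.0009]
```

{"name": "move_arm", "arguments": {
  "rows": "-0.004 0 0.02 0 0 0 -0.6; -0.008 0 0.04 0.001 -0.002 0 -0.6; -0.008 0 0.06 0.001 -0.002 0 -0.6; -0.008 0 0.075 0.001 -0.002 0 -0.6; -0.008 0 0.085 0.001 -0.002 0 -0.6; -0.008 0 0.085 0.001 -0.002 0 -0.6"
}}

```text
clock: 19.05
eef_pos: [505.8, 218.5, 76.1]
tool_rot: [2.617, 0.006, 1.582]
force: [0.5, -0.0, -0.8]
width: 68.2
gripper_force: 0.0
```

```bash
python3 g.py 506 218.5 75.7 1.582 0.5236
```

```text
19.05 [505.8 218.5  76.1] [2.617 0.006 1.582] F [ 0.5 -0.  -0.8] w 68.2 q [-0.47  0.75 -0.25  2.33  2.22  0.59 -2.81]
[0.0001 0.0001 0.0015] [ 0.0005 -0.0001  0.0009]
```

{"name": "move_arm", "arguments": {
  "rows": "0 0 0 0 0 0 0.2; 0 0 0 0 0 0 0.5; 0 0 0 0 0 0 0.7; 0 0 0 0 0 0 1; 0 0 0 0 0 0 1; 0 0 0 0 0 0 1; 0 0 0 0 0 0 1; 0 0 0 0 0 0 1"
}}

```text
clock: 19.72
eef_pos: [505.5, 218.8, 77.2]
tool_rot: [2.616, 0.006, 1.583]
force: [-2.2, -0.7, 6.0]
width: 11.1
gripper_force: 59.6
```

```bash
python3 g.py 495 218.5 240 1.582 0.5236; python3 g.py 520 150 260 1.5
```

```text
19.7167 [505.5 218.8  77.2] [2.616 0.006 1.583] F [-2.2 -0.7  6. ] w 11.1 q [-0.47  0.75 -0.25  2.34  2.22  0.59 -2.81]
[-0.0037  0.2421 -0.4871] [ 0.0012 -0.0007  0.0015]
19.7167 [505.5 218.8  77.2] [2.616 0.006 1.583] F [-2.2 -0.7  6. ] w 11.1 q [-0.47  0.75 -0.25  2.34  2.22  0.59 -2.81]
[-0.2334  0.3445 -0.5032] [ 0.3345 -0.0103  0.0526]
```

{"name": "move_arm", "arguments": {
  "rows": "0 0 -0.02 0 0 0 1; 0 0 -0.05 0 0 0 1; 0 0.01 -0.09 0 0 0 1; 0 0.04 -0.14 0 0 0 1; 0 0.08 -0.2 0 0 0 1; 0 0.12 -0.27 0 0 0 1; 0 0.16 -0.34 0 0 0 1; 0 0.2 -0.41 0 0 0 1; 0 0.23 -0.46 0 0 0 1; 0 0.24 -0.48 0 0 0 1; 0 0.24 -0.48 0 0 0 1"
}}

```text
clock: 20.63
eef_pos: [495.8, 220.7, 240.5]
tool_rot: [2.613, 0.001, 1.582]
force: [0.3, 0.0, -1.9]
width: 10.8
gripper_force: 58.9
```

```bash
python3 g.py 500 130 250 1.5
```

```text
20.6333 [495.8 220.7 240.5] [2.613e+00 1.000e-03 1.582e+00] F [ 0.3  0.  -1.9] w 10.8 q [-0.7   0.36  0.06  2.25  1.25  0.3  -1.82]
[-0.3026  0.0251 -0.0218] [ 0.3362 -0.0132  0.0513]
```

{"name": "move_arm", "arguments": {
  "rows": "-0.02 0 0 0.03 0 0.005 1; -0.05 0 0 0.07 0 0.01 1; -0.08 0.01 -0.01 0.11 -0.01 0.015 1; -0.11 0.01 -0.01 0.15 -0.01 0.02 1; -0.14 0.015 -0.01 0.19 -0.01 0.03 1; -0.17 0.02 -0.02 0.23 -0.01 0.035 1; -0.2 0.02 -0.02 0.27 -0.013 0.04 1; -0.24 0.025 -0.02 0.3 -0.013 0.05 1; -0.28 0.025 -0.02 0.325 -0.013 0.05 1; -0.3 0.025 -0.02 0.336 -0.013 0.05 1; -0.3 0.025 -0.02 0.336 -0.013 0.05 1; -0.3 0.025 -0.02 0.336 -0.013 0.05 1"
}}

```text
clock: 21.63
eef_pos: [499.7, 129.4, 246.2]
tool_rot: [-3.139, 0.006, 1.501]
force: [-0.3, -0.1, -1.6]
width: 11.1
gripper_force: 58.7
```

```bash
python3 g.py 500 -130 220 1.466
```

```text
21.6333 [499.7 129.4 246.2] [-3.139  0.006  1.501] F [-0.3 -0.1 -1.6] w 11.1 q [ 0.01  0.47 -0.47  1.87  0.28  0.87 -0.66]
[-0.8619  0.0615  0.0925] [-0.0017  0.004   0.0223]
```

{"name": "move_arm", "arguments": {
  "rows": "-0.03 0 0 0 0 0 1; -0.09 0.01 0 0 0 0 1; -0.18 0.015 0 0 0 0.01 1; -0.28 0.02 0 0 0 0.01 1; -0.38 0.03 0 0 0 0.01 1; -0.48 0.035 0 0 0 0.02 1; -0.58 0.04 0.02 0 0 0.022 1; -0.67 0.05 0.05 0 0 0.022 1; -0.75 0.055 0.07 0 0.002 0.022 1; -0.81 0.06 0.09 0 0.004 0.022 1; -0.85 0.061 0.092 -0.002 0.004 0.022 1; -0.86 0.061 0.092 -0.002 0.004 0.022 1"
}}

```text
clock: 22.63
eef_pos: [499.7, -131.2, 220.4]
tool_rot: [-3.141, 0.001, 1.465]
force: [0.4, -0.3, -1.3]
width: 11.0
gripper_force: 58.7
```

```bash
python3 g.py 512 -252.5 120 1.466
```

```text
22.6333 [ 499.7 -131.2  220.4] [-3.141e+00  1.000e-03  1.465e+00] F [ 0.4 -0.3 -1.3] w 11.0 q [ 0.5   0.5  -0.43  1.91  0.28  0.8  -0.19]
[-0.3976  0.0835  0.3348] [-0.0001  0.0004 -0.0005]
```

{"name": "move_arm", "arguments": {
  "rows": "-0.03 0.005 0 0 0 0 1; -0.1 0.02 0.03 0 0 0 1; -0.18 0.04 0.08 0 0 0 1; -0.26 0.06 0.15 0 0 0 1; -0.33 0.075 0.22 0 0 0 1; -0.38 0.083 0.29 0 0 0 1; -0.397 0.083 0.36 0 0 0 1; -0.397 0.083 0.4 0 0 0 1; -0.397 0.083 0.4 0 0 0 1; -0.397 0.083 0.4 0 0 0 1"
}}

```text
clock: 23.47
eef_pos: [513.9, -248.1, 100.8]
tool_rot: [3.141, -0.002, 1.47]
force: [0.3, -0.5, -1.7]
width: 10.9
gripper_force: 58.6
```

```bash
python3 g.py; cat > m4.py <<'E'
from h import *
C=cams();s=read_state();Rt=R.from_euler("xyz",s["tool_rot"]);p0=s["eef_pos"]
# cover pose relative to the nominal in-hand one
def cov(q):
    c=p0+[q[0],q[1],-34+q[2]]
    return c
cv=lambda q:[R.from_euler("ZYX",[-.105+q[3],0,0]).apply(box(-51.5,51.5,-71.5,71.5,0,13))+cov(q)]
M={n:mask(C[n],orange,p0-[0,0,30],28,"hull") for n in C}
for ns in(("top","side"),("top",),("side",)):
    k={n:M[n] for n in ns}
    if len(ns)==2: p,c=fit(C,k,cv,[0,0,0,0],[6,6,4,.05]);z=p[2]
    else: p,c=fit(C,k,lambda q:cv([q[0],q[1],0,q[2]]),[0,0,0],[6,6,.05])
    print(ns,p.round(3),round(c,1))
a=[]
p=np.r_[p[:2],0,p[2]]
for n in("top","side"):
    d=C[n];u=proj(d,[p0-[0,0,30]])[0];x0,y0=int(u[0]-25),int(u[1]-25)
    im=cv2.resize(d["img"][y0:y0+50,x0:x0+50,::-1],None,fx=8,fy=8,interpolation=cv2.INTER_NEAREST)
    for P,col in [(cv([0,0,0,0])[0],(255,255,0)),(pose(box(-44,44,-64,64,0,22),511.8,-252.6,8,-.105),(0,255,255))]:
        q=((proj(d,P)-[x0,y0]+.5)*8).round().astype(int)
        for i in range(8):
            for j in(1,2,4):
                if not i&j: cv2.line(im,tuple(map(int,q[i])),tuple(map(int,q[i|j])),col,1)
    a.append(im)
cv2.imwrite("pics/ov3.png",cv2.hconcat(a))
E
python3 m4.py
```

```text
23.4667 [ 513.9 -248.1  100.8] [ 3.141e+00 -2.000e-03  1.470e+00] F [ 0.3 -0.5 -1.7] w 10.9 q [ 0.62  0.73 -0.34  1.86  0.4   0.62 -0.07]
('top', 'side') [ 2.516  5.508 -9.296  0.03 ] 513.5
('top',) [-0.666  4.691  0.014] 469.4
('side',) [ 0.452 -7.274 -0.034] 42.0
```

View pics/ov3.png

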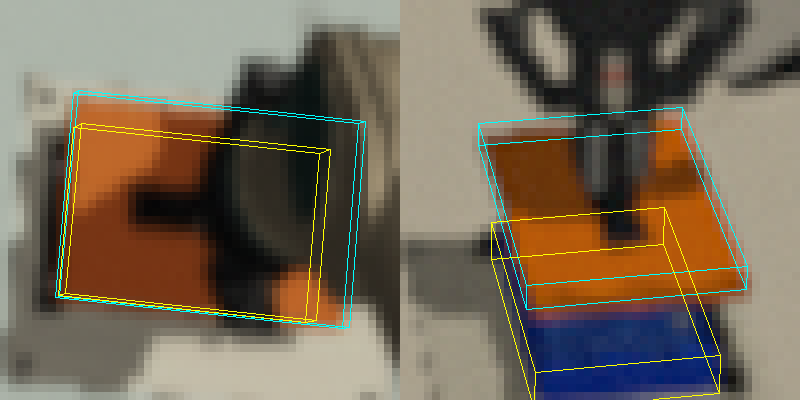

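The left half shows the arm hiding the right part of the cover. Its left edge, at about (67,200), and the side view fit the held cover if it hangs about 38 mm below the TCP. I'll refit using only the unoccluded region.

```bash
cat > m5.py <<'E'
from h import *
C=cams();s=read_state();p0=s["eef_pos"];yaw=s["tool_rot"][2]-np.pi/2
print(p0.round(1),round(yaw,4),s["clock"])
cv=lambda q:[R.from_euler("Z",yaw+q[3]).apply(box(-51.5,51.5,-71.5,71.5,0,13))+p0+[q[0],q[1],-38+q[2]]]
o2=lambda r,g,b:(r>b+55)
M={"top":mask(C["top"],o2,p0-[0,0,30],28,False),"side":mask(C["side"],orange,p0-[0,0,30],24,"hull")}
cut=int(26*K) # columns left of arm only
lim=int((proj(C["top"],[p0+[0,50,-25]])[0][0]-M["top"][1][0])*K)
m,o=M["top"]; W=m[:,:lim].copy()
W=cv2.morphologyEx(W,cv2.MORPH_CLOSE,np.ones((9,9)))
M["top"]=(W,o)
for z in(None,0,-3):
  for ns in(("top","side"),("top",),("side",)):
    k={n:M[n] for n in ns}
    if z is None:
        if len(ns)==1: continue
        p,c=fit(C,k,cv,[0,0,0,0],[5,5,4,.04])
    else: p,c=fit(C,k,lambda q:cv([q[0],q[1],z,0]),[0,0],[5,5])
    print(z,ns,p.round(2),round(c,1))
E
python3 m5.py
```

```text
[ 514.5 -249.5  102.1] -0.1018 23.6667
None ('top', 'side') [ 1.78 -0.94 -0.33  0.01] 50.4
0 ('top', 'side') [ 2.04 -1.02] 50.1
0 ('top',) [ 0.51 -0.96] 6.7
0 ('side',) [ 2.5  -1.25] 41.9
-3 ('top', 'side') [ 3.32 -0.18] 60.1
-3 ('top',) [ 0.61 -1.1 ] 6.5
-3 ('side',) [3.8  2.75] 38.2
```

```bash
python3 g.py 511.4 -251.7 74 1.466
```

```text
23.6667 [ 514.5 -249.5  102.1] [ 3.138 -0.     1.469] F [-0.2 -0.4 -1.6] w 11.1 q [ 0.62  0.73 -0.34  1.86  0.4   0.62 -0.07]
[-0.0083 -0.0097  0.0935] [ 0.002  -0.0003  0.0019]
```

{"name": "move_arm", "arguments": {
  "rows": "-0.004 -0.005 0.02 0 0 0.002 1; -0.008 -0.01 0.04 0.001 0 0.002 1; -0.008 -0.01 0.06 0.001 0 0.002 1; -0.008 -0.01 0.08 0.001 0 0.002 1; -0.008 -0.01 0.09 0.001 0 0.002 1; -0.008 -0.01 0.09 0.001 0 0.002 1; -0.008 -0.01 0.09 0.001 0 0.002 1; -0.008 -0.01 0.09 0.001 0 0.002 1"
}}

```text
clock: 24.33
eef_pos: [510.3, -252.1, 73.6]
tool_rot: [-3.141, -0.001, 1.464]
force: [0.2, 0.1, -1.5]
width: 11.2
gripper_force: 58.7
```

```bash
python3 g.py 511.4 -251.7 60 1.466; python3 m5.py
```

```text
24.3333 [ 510.3 -252.1   73.6] [-3.141e+00 -1.000e-03  1.464e+00] F [ 0.2  0.1 -1.5] w 11.2 q [ 0.61  0.77 -0.32  1.87  0.42  0.56 -0.09]
[0.0018 0.0037 0.0453] [-0.0004 -0.0007 -0.001 ]
[ 510.3 -252.2   73.8] -0.1063 24.4333
None ('top', 'side') [ 1.89 -1.44 -0.15  0.02] 37.1
0 ('top', 'side') [ 1.71 -0.88] 37.7
0 ('top',) [-0.06 -1.47] 5.0
0 ('side',) [ 1.71 -0.88] 28.8
-3 ('top', 'side') [ 2.85 -0.79] 57.3
-3 ('top',) [ 0.11 -2.  ] 5.0
-3 ('side',) [3.36 3.03] 27.0
```

{"name": "move_arm", "arguments": {
  "rows": "0.003 0.004 0 0 0 0 1; 0.003 0.004 0.006 0 0 0 1; 0.003 0.004 0.012 0 0 0 1; 0.003 0.004 0.018 0 0 0 1; 0.003 0.004 0.024 0 0 0 1; 0.003 0.004 0.024 0 0 0 1"
}}

```text
clock: 24.93
eef_pos: [511.0, -251.3, 65.9]
tool_rot: [-3.14, -0.001, 1.464]
force: [-0.1, 0.6, -2.0]
width: 10.8
gripper_force: 58.7
```

{"name": "move_arm", "arguments": {
  "rows": "0 0 0.004 0 0 0 1; 0 0 0.008 0 0 0 1; 0 0 0.011 0 0 0 1; 0 0 0.013 0 0 0 1; 0 0 0.013 0 0 0 1"
}}

```text
clock: 25.35
eef_pos: [511.3, -251.3, 62.4]
tool_rot: [-3.141, -0.001, 1.464]
force: [-0.2, 0.1, -2.1]
width: 10.7
gripper_force: 58.8
```

{"name": "move_arm", "arguments": {
  "rows": "0 0 0.003 0 0 0 1; 0 0 0.006 0 0 0 1; 0 0 0.008 0 0 0 1; 0 0 0.008 0 0 0 1"
}}

```text
clock: 25.68
eef_pos: [511.4, -251.0, 61.4]
tool_rot: [-3.141, -0.0, 1.465]
force: [-3.4, 3.4, 11.2]
width: 10.9
gripper_force: 60.6
```

{"name": "move_arm", "arguments": {
  "rows": "0 0 -0.002 0 0 0 1; 0 0 -0.002 0 0 0 1; 0 0 -0.002 0 0 0 1"
}}

```text
clock: 25.93
eef_pos: [511.5, -251.1, 61.5]
tool_rot: [-3.141, -0.001, 1.465]
force: [-1.6, 1.6, 7.8]
width: 11.0
gripper_force: 60.0
```

Now seated. I'll open, retreat straight up and look.

{"name": "move_arm", "arguments": {
  "rows": "0 0 -0.001 0 0 0 0.6; 0 0 -0.001 0 0 0 0.4; 0 0 -0.001 0 0 0 0.2; 0 0 -0.001 0 0 0 0; 0 0 -0.001 0 0 0 0; 0 0 -0.03 0 0 0 0; 0 0 -0.1 0 0 0 0; 0 0 -0.2 0 0 0 0; 0 0 -0.33 0 0 0 0; 0 0 -0.46 0 0 0 0; 0 0 -0.5 0 0 0 0; 0 0 -0.5 0 0 0 0"
}}

```text
clock: 26.93
eef_pos: [513.9, -252.3, 215.4]
tool_rot: [3.134, 0.002, 1.464]
force: [0.9, 0.0, 0.5]
width: 42.4
gripper_force: 0.0
```

```bash
python3 g.py 440 60 250 1.5
```

```text
26.9333 [ 513.9 -252.3  215.4] [3.134e+00 2.000e-03 1.464e+00] F [0.9 0.  0.5] w 42.4 q [ 0.68  0.58 -0.43  1.77  0.31  0.85  0.01]
[ 1.0088 -0.3549 -0.1196] [ 0.0045  0.0012 -0.0228]
```

{"name": "move_arm", "arguments": {
  "rows": "0.13 -0.04 -0.05 0 0 0 0; 0.26 -0.08 -0.1 0 0 0 0; 0.39 -0.12 -0.12 0 0 0 0; 0.52 -0.17 -0.12 0 0 0 0; 0.65 -0.22 -0.12 0 0 0 0; 0.78 -0.27 -0.12 0 0 0 0; 0.9 -0.3 -0.12 0 0 0 0; 0.95 -0.33 -0.12 0 0 0 0; 0.95 -0.33 -0.12 0 0 0 0"
}}

```text
clock: 27.68
eef_pos: [441.1, 47.0, 246.9]
tool_rot: [-3.139, -0.002, 1.473]
force: [-0.4, -1.1, -0.3]
width: 42.8
gripper_force: 0.0
```

```bash
cat > m6.py <<'E'
from h import *
C=cams()
cv=lambda q:[pose(box(-51.5,51.5,-71.5,71.5,0,13),*q)]
M={n:mask(C[n],orange,(512,-252,30),24,"hull") for n in C}
for ns in(("top","side"),("top",),("side",)):
    k={n:M[n] for n in ns}
    if len(ns)==2: p,c=fit(C,k,cv,[512,-252,23,-.1],[5,5,4,.05])
    else: p,c=fit(C,k,lambda q:cv([q[0],q[1],23,q[2]]),[512,-252,-.1],[5,5,.05])
    print(ns,p.round(3),round(c,1))
a=[]
for n in("top","side"):
    d=C[n];u=proj(d,[(505,-258,20)])[0];x0,y0=int(u[0]-30),int(u[1]-30)
    im=cv2.resize(d["img"][y0:y0+60,x0:x0+60,::-1],None,fx=6.6666,fy=6.6666,interpolation=cv2.INTER_CUBIC);k=20/3
    for P,col in [(cv([512,-252.6,23,-.105])[0],(255,255,0)),(pose(box(-80,80,-100,100,0,8),499.3,-262.9,0,-.105),(0,0,255))]:
        q=((proj(d,P)-[x0,y0]+.5)*k).round().astype(int)
        for i in range(8):
            for j in(1,2,4):
                if not i&j: cv2.line(im,tuple(map(int,q[i])),tuple(map(int,q[i|j])),col,1)
    a.append(im)
cv2.imwrite("pics/ov4.png",cv2.hconcat(a))
E
python3 m6.py
```

```text
('top', 'side') [ 5.11242e+02 -2.52168e+02  2.42130e+01 -1.08000e-01] 59.9
('top',) [ 5.10584e+02 -2.52214e+02 -1.06000e-01] 9.4
('side',) [ 5.13890e+02 -2.50802e+02 -1.15000e-01] 23.1
```

View pics/ov4.png

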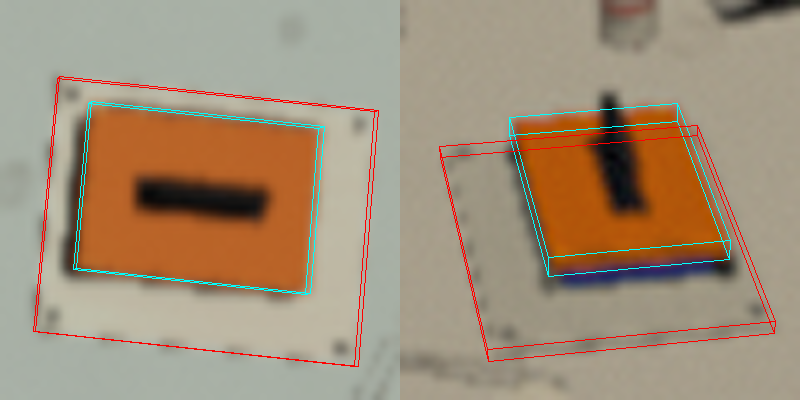

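The top view shows the cover level and centred over the rack at about (198,197). The fit is (510.6,-252.2) with z about 24, against the rack at (511.7,-252.7) and a predicted height of 23. The rim is down, and the side view shows only the rack's lower band below it. The arm is clear, so I'm handing in.

```bash
python3 -c "
from cell import *
print(finish_job())"
```

```text
the job is handed in; nothing more can be done
None
```

I pushed the rack against both stops, set the orange cover level over it with its rim down, and handed the job in at about 28 s. The hand-in gave no verdict. The last camera check put the cover about 1 mm from the rack's centre. The rack's seat against the stops was measured only before the cover went on.

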